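# Clear the stamp roller and put the scraper away

### The job

The stamp roller lies in the way of the drawer: first lift it out of the way and set it down in the wooden tray. Then open the drawer under the wire rack, lay the aluminium scraper flat inside it and push the drawer fully shut. Set things down rather than dropping them, never push the roller with the drawer or its cabinet, and leave the rib, the bowls and the jar where they are.

Things in the scene. Friction and masses are not known exactly. Their poses are not given: they have to be found in the camera images.
- unit: White melamine drawer cabinet, 260 deep (x) x 230 wide (y) x 85 high, fixed; origin on the bench straight under the middle of the shut drawer's handle bar, +x to its back, -x to its front (towards the robot); the body spans x +60 to +320 mm, the drawer's front panel stands at +45. Over it, on four thin posts, stands a steel wire drying rack.
- rack_front (a point): Middle of the wire rack's front rail: 8 mm wire, 216 mm long along y, 195 mm high, 15 mm behind (+x of) the shut drawer's handle bar and 140 mm higher. The rack reaches 295 mm back (+x) from here, at this height, with five 5 mm wires along x. To reach the shut handle, tilt the tool 25 to 40 degrees and come in under this rail from the robot's side. Axes as the cabinet's.
- drawer (a joint): How far the drawer is open, m: 0 fully shut, 0.21 the end stop; it slides along the cabinet's -x on metal runners (about 2 N). It may start a few mm ajar.
- drawer_handle (a point): Centre of the drawer's handle, a round aluminium bar of 12 mm diameter and 130 mm length along y, height 55 mm, 45 mm in front of the drawer's front panel, on two posts at y +/-60 mm. Axes as the cabinet's; it moves with the drawer.
- drawer_in (a point): Point on the drawer's inner floor (height 18 mm), midway in width, 40 mm behind the front panel's inner face; axes as the cabinet's; it moves with the drawer. The inside measures 224 mm along x (-40 to +184 from here) and 178 mm along y (+/-89); side walls rise 48 mm above the floor, the front panel (15 mm thick) 60 mm. The handle bar is 100 mm to -x of this point.
- roller: Wooden stamp roller lying on its side in front of the drawer: an eight-sided barrel 100 mm long and 48 mm across flats, with a 20 mm round grip at each end, 150 mm overall along its own x. Origin under its middle, on the surface it lies on at the start. 200 g.
- roller_center (a point): Centre of the roller's barrel, 24 mm above the surface it lies on; x along the roller.
- tray: Open light-wood tray, 210 (x) x 135 (y) x 30 mm high, walls 6 mm, fixed; origin at the centre of its underside. It stands left or right of the drawer.
- tray_in (a point): Centre of the tray's inner floor, 6 mm above the bench; axes as the tray's; inside 198 x 123 mm.
- scraper: Aluminium scraper lying flat, 130 mm long along its x: a bar handle 22 wide x 24 high from x -65 to +10 mm and a flat blade 60 wide x 4 thick from x +10 to +65 mm. Origin at the middle of its length, on its underside; z up. Balances at x -11 mm. 140 g.
- board: Plywood board, 270 (x) x 150 (y) x 9 mm, fixed, on the other side of the drawer from the tray; origin at the centre of its underside. Scraper and rib lie on it in either order.
- rib: Bystander: flat blue silicone rib with round ends, 111 (x) x 55 x 9 mm, on the board; origin at the centre of its underside.
- bowl0: Bystander: lowest of a stack of three white ceramic bowls, rims 132 mm across; the stack is 100 mm high. Origin under its foot.
- bowl1: Bystander: the middle bowl, 20 mm higher.
- bowl2: Bystander: the top bowl, 40 mm above the lowest.
- jar: Bystander: lidded white jar, 80 mm diameter, 110 mm high, origin under its centre.
Mind the look-alikes: they are no part of the job. Of the things like the scraper, leave any that is green, pink or turquoise; of the rest the smaller one is meant.

How it is judged:
On the way, in this order (a step that is already met when the one before it is completed fails the run):
1. the roller lies in the tray, released, before the drawer is opened (x of roller_center in the frame of tray_in between -0.035 and 0.035 m and y of roller_center in the frame of tray_in between -0.045 and 0.045 m and z of roller_center in the frame of tray_in between 0.015 and 0.031 m and contact force between the fingers and roller below 0.05 N and linear speed of roller below 0.03 m/s and value of joint drawer below 0.05 m), for 0.2 s.
2. the scraper lies flat in the open drawer, released (x of scraper in the frame of drawer_in between -0.035 and 0.18 m and y of scraper in the frame of drawer_in between -0.08 and 0.08 m and z of scraper in the frame of drawer_in between -0.004 and 0.03 m and contact force between the fingers and scraper below 0.05 N and linear speed of scraper below 0.03 m/s and (angle between scraper's own z axis and vertical below 0.2 rad or angle between scraper's own z axis and vertical above 2.94 rad) and value of joint drawer above 0.06 m), for 0.2 s.
At the end, for the whole second after the job is handed in: The drawer is fully shut (within 6 mm) with the scraper lying flat on its floor, the roller lies in the tray (on its floor), both released and at rest (x of roller_center in the frame of tray_in between -0.035 and 0.035 m and y of roller_center in the frame of tray_in between -0.045 and 0.045 m and z of roller_center in the frame of tray_in between 0.015 and 0.031 m and x of scraper in the frame of drawer_in between -0.035 and 0.18 m and y of scraper in the frame of drawer_in between -0.08 and 0.08 m and z of scraper in the frame of drawer_in between -0.004 and 0.03 m and contact force between the fingers and roller below 0.05 N and linear speed of each of roller, scraper below 0.03 m/s and contact force between the fingers and scraper below 0.05 N and (angle between scraper's own z axis and vertical below 0.2 rad or angle between scraper's own z axis and vertical above 2.94 rad) and value of joint drawer below 0.006 m); the robot touches nothing.
It fails at once if the roller is pushed by the drawer or its cabinet (over 2 N) (contact force between roller and unit above 2 N).
It fails at once if the roller is dropped (falls free faster than 0.9 m/s) (linear speed of roller above 0.9 m/s and contact force between the fingers and roller below 0.05 N).
It fails at once if the scraper is dropped (falls free faster than 0.9 m/s) (linear speed of scraper above 0.9 m/s and contact force between the fingers and scraper below 0.05 N).
It fails at once if a bystander (rib, bowl or jar) is moved more than 20 mm (distance of any of rib, bowl0, bowl1, bowl2, jar from where it was at the start of the episode above 0.02 m).
It also fails if it takes over 67 s, if anything falls off the work surface, if the arm or the gripper's body presses on something with over 40 N, if the wrist force passes 120 N, or if a joint passes its speed limit or range.

### The arm

A 6-joint arm with a two-finger parallel gripper is mounted at the origin on the work surface. World frame = base frame: x ahead of the robot, y to its left, z up, the work surface at z = 0. Lengths are in m, angles in rad, forces in N, time in s.
With the tool pointing down it reaches from about 0.325 to 0.9 m from the base axis. Payload 3.5 kg.
Tool frame: the origin (TCP) lies on the centre line of the jaws, within the pads' length; the fingertips stand 19 mm ahead of it and the grasp point (between the pads) is the TCP (tip_reach is the distance from the TCP to the fingertips, in m); z points along the fingers, y is the direction in which the jaws open and shut (so a half turn about z gives the same grasp; the last joint's range is limited). The gripper opens to 85 mm and grips with 20 to 120 N. Pads are 22 mm wide; open, the fingers measure 114 mm over their backs; the gripper's body (76 mm by 85 mm) begins 54 mm behind the grasp point. The pads swing forward as they close: fully open they stand 13 mm farther back than shut.
Start: joints at [-1.354, 0.276, -0.026, 1.268, 0, 1.467], TCP at [0.196, -0.593, 0.25] pointing down, gripper open.
Joint ranges: [-3.12, 3.12], [-0.85, 1.88], [-1.08, 1.24], [-1.95, 2.15], [-1.57, 1.53], [-3.14, 3.14]. Speed limits (rad/s): [2.57, 2.57, 3.14, 3.14, 3.14, 3.14].

### API

Orientations are given as a unit quaternion [x, y, z, w].
In Python, from station import get_state, grab_frame, camera_info, sign_off, recognise, tip_reach gives the robot as it stands.
- The arm moves only by the tool move_arm, never from a script. Its argument "moves" is a list of rows, each a list of 6 numbers: the shift along the tool's x, y, z in m, then the turn, a rotation vector about the tool's x, y, z in rad. In form: [[tx, ty, tz, rx, ry, rz], ...]. A call has 1 to 8 rows; each row is the pose to reach, as a shift and turn from the pose commanded when the call began, along the tool's axes at that moment; what a row does not reach only later rows make up. A row lasts 1/12 s, in which the tool goes at most 41.7 mm and 7.16 degrees, less where a joint would pass 70% of its speed; a pose out of reach is approached as far as the arm can. A call with a gripper value outside its range is refused whole. "claw" is the opening, from -1 (shut) to 1 (fully open), set as the call begins (left out, the last holds). The fingers move at their own pace and stop on an object; "squeeze" is the grip in N (left out, the last holds). Time passes only in rows, so rows that repeat a pose let the fingers close. It gives the time, the measured TCP pose, the force and the opening at its end, in the units of the state.
- get_state(): the state, without advancing time (a new reading comes with each control period).
- grab_frame(name): name is "side" or "top"; returns (picture, depth): 384x512x3 uint8, blue, green, red; 384x512 float32, m along the optical axis (not along the pixel's ray), 0 where there is no reading.
- camera_info(name): a dict with "fx", "fy", "cx", "cy" (pixels), "extrinsics" (4x4, takes a point from camera to world coordinates). Camera axes: x right, y down, z forward; pixel columns grow to the right and rows downward; lengths in m; the calibration is good to about 2 mm. A picture is of the moment at which its call begins. camera_info takes no time and is no camera call.
- sign_off(): hands the job in, once; it reports no verdict.
Trained networks look in the newest picture that a camera, given by its name, has taken for a name from the list of things; names that differ only in an ending like _2 or _b are one class to them, and where a whole thing is asked for, a point or a joint stands for the part that bears it (a point fixed in the world has none). Each returns a list of dicts, best first, with "conf" (0 to 1); they miss things now and then, are a little off and sometimes report something else, mostly with a low value. They report only what shows in the picture. A call takes as long as a camera call. They do not tell look-alikes from the thing itself.
- recognise(camera, label): "location" ([column, row] in pixels, amid what is visible of it).
The state is a dict: "time_s": time; "qpos": joint angles; "joint_vel": joint speeds; "tau": joint torques, N m; "tool_pos": TCP position; "tool_rot": TCP orientation; "wrist_force": force on the tool from outside, world axes, zero at the start; "wrist_torque": the same for the moment, N m; "finger_gap": finger opening in m.
Only numpy, scipy, OpenCV 4.12 (cv2) and the standard library are available. Lean on these libraries where they do the work, as an engineer would, in place of code of your own. Each camera call takes 0.05 s, during which the arm holds its last target. There are 200 camera calls.

## Working session

There is one attempt and no reset: what is moved stays moved. The work goes in short steps, Python scripts to look and compute and a tool call to move; the robot and the scene stay as the last step left them, time stands still between calls to the robot, and variables do not carry over. Pictures are saved under pics/ and viewed, about 8 in all and at most 12, crops included, and the job is handed in when it is done.

Besides the shell and the picture viewer there is one more tool, called by a JSON object that holds its "method" and its "body". move_arm: Moves the arm, as the interface text tells. Its arguments: {"type":"object","properties":{"moves":{"type":"array","items":{"type":"array","items":{"type":"number"}}},"claw":{"type":"number"},"squeeze":{"type":"number"}},"required":["moves"]}

```bash
mkdir -p pics; ls; cat > h.py <<'E'
import numpy as np, cv2
from station import *
def world(cam,depth,u,v,info=None):
    i=camera_info(cam); u=np.asarray(u,float); v=np.asarray(v,float)
    d=depth[np.round(v).astype(int),np.round(u).astype(int)]
    p=np.stack([(u-i['cx'])/i['fx']*d,(v-i['cy'])/i['fy']*d,d,np.ones_like(d)],-1)
    return (p@np.array(i['extrinsics']).T)[...,:3]
def cloud(cam,depth):
    v,u=np.mgrid[0:384,0:512]; return world(cam,depth,u,v)
E
python3 - <<'E'
from h import *
ims=[]
for c in("top","side"):
    im,d=grab_frame(c); np.savez(f'{c}0.npz',im=im,d=d); cv2.imwrite(f'pics/{c}0.png',cv2.resize(im,(800,600)))
    print(c,np.round(np.array(camera_info(c)['extrinsics']),3).tolist())
    for l in("unit","roller","tray","scraper","board","rib","bowl2","jar","drawer_handle"):
        for r in recognise(c,l)[:3]:
            u,v=r['location']; print(l,round(r['conf'],2),np.round([u,v]),np.round(world(c,d,[u],[v])[0],3))
print(get_state())
E
```

```text
pics
top [[-0.025, -0.993, 0.111, 0.339], [-0.999, 0.028, 0.019, 0.078], [-0.022, -0.111, -0.994, 1.252], [0.0, 0.0, 0.0, 1.0]]
unit 0.62 [284.  72.] [0.833 0.    0.082]
unit 0.39 [269. 162.] [0.559 0.054 0.047]
roller 0.71 [270. 168.] [0.543 0.053 0.043]
tray 0.9 [392. 186.] [ 0.48  -0.331  0.01 ]
tray 0.27 [282.  71.] [0.785 0.014 0.2  ]
scraper 0.85 [179. 189.] [0.487 0.341 0.015]
scraper 0.73 [203. 291.] [0.169 0.269 0.009]
scraper 0.71 [246. 249.] [0.295 0.132 0.004]
board 0.82 [188. 198.] [0.459 0.312 0.011]
rib 0.92 [180. 219.] [0.391 0.337 0.019]
rib 0.28 [385. 117.] [ 0.681 -0.298  0.081]
bowl2 0.77 [410. 110.] [ 0.708 -0.384  0.059]
bowl2 0.72 [185. 199.] [0.454 0.323 0.011]
bowl2 0.64 [388. 120.] [ 0.668 -0.301  0.097]
jar 0.82 [179. 122.] [0.676 0.321 0.11 ]
jar 0.47 [186. 198.] [0.456 0.317 0.018]
drawer_handle 0.77 [274. 118.] [0.704 0.034 0.032]
side [[1.0, -0.023, 0.007, 0.467], [-0.021, -0.714, 0.7, -0.656], [-0.012, -0.7, -0.714, 0.908], [0.0, 0.0, 0.0, 1.0]]
unit 0.81 [385. 238.] [ 0.835 -0.032  0.087]
roller 0.84 [289. 231.] [0.572 0.037 0.046]
tray 0.96 [263. 360
[... 455 characters left out ...]
 -0.026  0.077]
{'time_s': 1.0, 'qpos': array([-1.35440276e+00,  2.76367960e-01, -2.64095995e-02,  1.26800800e+00,
       -1.79584996e-05,  1.46741155e+00]), 'joint_vel': array([-0.00104532, -0.00241835,  0.00110286,  0.00231638,  0.00022276,
        0.00058743]), 'tau': array([ 4.11870215e-04, -4.45499682e+01,  2.95574355e+01,  8.18223270e-04,
       -1.26731020e-04, -6.51653771e-07]), 'tool_pos': array([ 0.19646503, -0.59330611,  0.25032868]), 'tool_rot': array([ 9.87244934e-01,  1.59208793e-01, -8.66081242e-06,  5.88337331e-06]), 'wrist_force': array([-0.01952466, -0.00635168,  0.19132358]), 'wrist_torque': array([-0.02663957, -0.00146968, -0.02007724]), 'finger_gap': 0.08526644510126419}
```

View pics/top0.png

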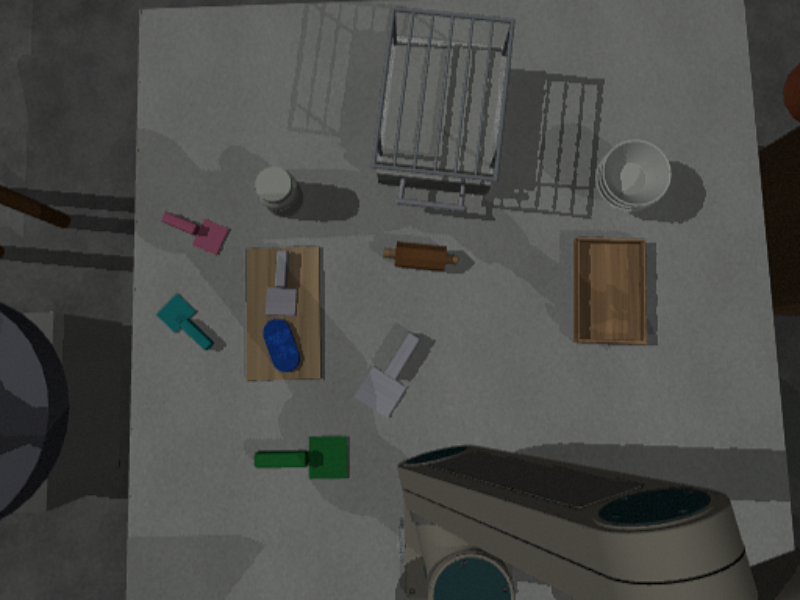

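View pics/side0.png

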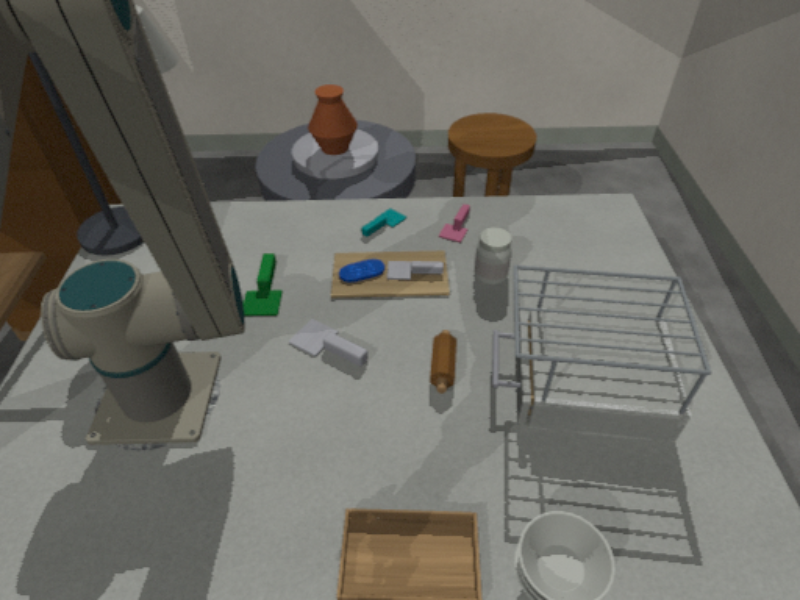

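The top view shows the roller at (420,256), the tray at (610,290), and the board with the small grey scraper at (281,283), handle towards +x. The rib is at (282,345), the handle bar at (430,195) and the larger grey look-alike at (395,375). The side view agrees. Next I measure the poses from depth.

```bash
python3 - <<'E'
from h import *
P={};I={}
for c in("top","side"):
    f=np.load(c+'0.npz'); P[c]=cloud(c,f['d']); I[c]=f['im']
def rect(c,m,name):
    q=P[c][m]
    (x,y),(w,h),a=cv2.minAreaRect(q[:,:2].astype(np.float32)); 
    print(c,name,len(q),'ctr',np.round([x,y],3),'size',np.round([w,h],3),'ang',round(a,1),'z',np.round(np.percentile(q[:,2],[5,50,95]),3))
for c in P:
    X=P[c]; x,y,z=X[...,0],X[...,1],X[...,2]
    def big(m):
        n,l,s,_=cv2.connectedComponentsWithStats(m.astype(np.uint8)); return l==1+np.argmax(s[1:,4])
    box=lambda a,b,cc,d:(x>a)&(x<b)&(y>cc)&(y<d)
    rect(c,big(box(.45,.65,-.08,.15)&(z>.012)),'roller')
    rect(c,big(box(.45,.65,-.08,.15)&(z>.035)),'roller top')
    rect(c,big(box(.33,.65,-.45,-.2)&(z>.02)&(z<.045)),'tray rim')
    hsv=cv2.cvtColor(I[c],cv2.COLOR_BGR2HSV)
    rect(c,big(box(.28,.64,.22,.42)&(z>.004)&(z<.05)),'board+')
    m=box(.40,.62,.25,.42)&(z>.005)&(z<.06)&(hsv[...,1]<60)
    rect(c,big(m),'scraper'); rect(c,big(m&(z>.024)),'scr handle')
    rect(c,big(box(.6,.74,-.12,.15)&(z>.04)&(z<.07)&(x<.72)),'handle')
    rect(c,big(box(.6,1.2,-.2,.25)&(z>.17)&(z<.22)),'rack')
    q=P[c][box(.6,.78,-.2,.25)&(z>.185)&(z<.21)]
    if len(q): print('front rail x vs y',[(round(b,2),np.round(np.median(np.sort(q[abs(q[:,1]-b)<.01][:,0])[:10]),3)) for b in(-.06,-.03,0,.03,.06,.1) if (abs(q[:,1]-b)<.01).any()])
E
```

```text
top roller 614 ctr [0.559 0.056] size [0.149 0.049] ang 82.9 z [0.028 0.044 0.051]
top roller top 473 ctr [0.559 0.058] size [0.106 0.048] ang 82.7 z [0.036 0.046 0.052]
top tray rim 564 ctr [ 0.48  -0.321] size [0.137 0.21 ] ang 86.8 z [0.023 0.029 0.034]
top board+ 3952 ctr [0.455 0.335] size [0.273 0.161] ang 1.1 z [0.006 0.011 0.023]
top scraper 538 ctr [0.514 0.337] size [0.062 0.132] ang 85.3 z [0.009 0.015 0.036]
top scr handle 171 ctr [0.541 0.335] size [0.022 0.074] ang 85.6 z [0.028 0.033 0.038]
top handle 441 ctr [0.676 0.03 ] size [0.224 0.053] ang 81.6 z [0.043 0.059 0.066]
top rack 1931 ctr [0.822 0.008] size [0.224 0.305] ang 81.6 z [0.194 0.198 0.202]
front rail x vs y [(-0.06, np.float64(0.661)), (-0.03, np.float64(0.665)), (0, np.float64(0.67)), (0.03, np.float64(0.673)), (0.06, np.float64(0.677)), (0.1, np.float64(0.684))]
side roller 545 ctr [0.558 0.055] size [0.151 0.048] ang 82.5 z [0.024 0.044 0.051]
side roller top 420 ctr [0.558 0.056] size [0.129 0.048] ang 82.9 z [0.036 0.046 0.051]
side tray rim 853 ctr [ 0.479 -0.32 ] size [0.136 0.21 ] ang 86.9 z [0.023 0.03  0.034]
side board+ 2089 ctr [0.453 0.337] size [0.163 0.276] ang 89.7 z [0.007 0.012 0.027]
side scraper 360 ctr [0.511 0.339] size [0.065 0.131] ang 86.1 z [0.011 0.016 0.035]
side scr handle 116 ctr [0.541 0.334] size [0.026 0.069] ang 86.9 z [0.025 0.033 0.037]
side handle 376 ctr [0.672 0.002] size [0.073 0.198] ang 6.6 z [0.044 0.06  0.067]
side rack 2165 ctr [0.822 0.009] size [0.226 0.303] ang 81.4 z [0.193 0.198 0.201]
front rail x vs y [(-0.06, np.float64(0.66)), (-0.03, np.float64(0.665)), (0, np.float64(0.671)), (0.03, np.float64(0.674)), (0.06, np.float64(0.678)), (0.1, np.float64(0.684))]
```

```bash
cat >> h.py <<'E'
from scipy.spatial.transform import Rotation as Ro
def pose(p,phi,tilt=0):
    "tool x at heading phi (deg); tilt (deg) leans tool z towards heading phi-90"
    f=np.radians(phi);t=np.radians(tilt)
    x=np.array([np.cos(f),np.sin(f),0]);u=np.array([np.sin(f),-np.cos(f),0])
    z=np.sin(t)*u-np.cos(t)*np.array([0,0,1])
    return np.array(p,float),Ro.from_matrix(np.c_[x,np.cross(z,x),z])
def plan(*wps):
    s=get_state(); cur=(s['tool_pos'],Ro.from_quat(s['tool_rot']))
    print('t',round(s['time_s'],2),np.round(cur[0],4),'q',np.round(s['qpos'],2))
    for w in wps:
        d=cur[1].inv().apply(w[0]-cur[0]); r=(cur[1].inv()*w[1]).as_rotvec()
        n=max(np.linalg.norm(d)/.0417,np.degrees(np.linalg.norm(r))/7.16)
        print(np.round(np.r_[d,r],4).tolist(),'rows',round(n,1)); cur=w
E
python3 - <<'E'
from h import *
plan(pose([.559,.056,.16],82.8),pose([.559,.056,.026],82.8))
# handle bar: points near height .055-.066 in front of the panel
for c in("top","side"):
    P=cloud(c,np.load(c+'0.npz')['d']); u=np.array([.989,-.148]); e=np.array([.148,.989])
    q=P[(P[...,2]>.052)&(P[...,2]<.068)&(abs(P[...,1])<.12)&(P[...,0]>.62)&(P[...,0]<.72)]
    r=q[:,:2]-[.676,.030]; a=r@u;b=r@e; m=abs(b)<.05
    print(c,np.histogram(a[m],bins=np.arange(-.05,.06,.006)))
    k=m&(a<.0); print(np.median(a[k]),np.polyfit(b[k],a[k],1)); k=a<0;print(np.percentile(b[k],[0,2,98,100]))
E
```

```text
t 1.0 [ 0.1965 -0.5933  0.2503] q [-1.35  0.28 -0.03  1.27 -0.    1.47]
[0.5483, -0.5024, 0.0903, -0.0, 0.0, -1.1254] rows 18.0
[0.0, 0.0, 0.134, 0.0, 0.0, 0.0] rows 3.2
top (array([ 0,  0,  0,  3, 80, 42,  1,  0,  0,  0,  0,  0, 49,  0,  0,  0,  0,
        0]), array([-0.05 , -0.044, -0.038, -0.032, -0.026, -0.02 , -0.014, -0.008,
       -0.002,  0.004,  0.01 ,  0.016,  0.022,  0.028,  0.034,  0.04 ,
        0.046,  0.052,  0.058]))
-0.021056702235084032 [-0.00205508 -0.0210671 ]
[-0.07090393 -0.06491943  0.06542286  0.06897951]
side (array([ 0,  0,  0,  5, 50, 50,  0,  0,  0,  0,  0,  0,  6,  0,  0,  0,  0,
        0]), array([-0.05 , -0.044, -0.038, -0.032, -0.026, -0.02 , -0.014, -0.008,
       -0.002,  0.004,  0.01 ,  0.016,  0.022,  0.028,  0.034,  0.04 ,
        0.046,  0.052,  0.058]))
-0.02172313156178076 [ 0.00509349 -0.02091944]
[-0.07053235 -0.06894623  0.06440293  0.06867895]
```

{"method": "move_arm", "body": {"moves": [[0.24,-0.22,0.04,0,0,0],[0.24,-0.22,0.04,0,0,0],[0.24,-0.22,0.04,0,0,0],[0.24,-0.22,0.04,0,0,0],[0.24,-0.22,0.04,0,0,0],[0.24,-0.22,0.04,0,0,0],[0.24,-0.22,0.04,0,0,0],[0.24,-0.22,0.04,0,0,0]], "claw": 1}}

```text
time_s: 1.67
tool_pos: [0.3557, -0.3067, 0.2102]
tool_rot: [0.987, 0.159, 0.0, -0.0]
wrist_force: [0.5, 0.5, 1.3]
finger_gap: 0.0854
```

{"method": "move_arm", "body": {"moves": [[0.24,-0.22,0.04,0,0,-0.9],[0.24,-0.22,0.04,0,0,-0.9],[0.24,-0.22,0.04,0,0,-0.9],[0.24,-0.22,0.04,0,0,-0.9],[0.24,-0.22,0.04,0,0,-0.9],[0.24,-0.22,0.04,0,0,-0.9],[0.24,-0.22,0.04,0,0,-0.9],[0.24,-0.22,0.04,0,0,-0.9]]}}

```text
time_s: 2.33
tool_pos: [0.5148, -0.0223, 0.1704]
tool_rot: [0.818, 0.575, 0.0, 0.0]
wrist_force: [0.1, -0.5, 0.4]
finger_gap: 0.0852
```

```bash
python3 - <<'E'
from h import *
print(Ro.from_quat(get_state()['tool_rot']).as_matrix().round(3).tolist())
plan(pose([.559,.056,.12],82.8),pose([.559,.056,.026],82.8))
E
```

```text
[[0.338, 0.941, 0.001], [0.941, -0.338, 0.0], [0.0, 0.001, -1.0]]
t 2.33 [ 0.5148 -0.0223  0.1704] q [-0.17  0.14 -0.37  1.06  0.    1.75]
[0.0886, 0.0151, 0.0504, 0.0009, -0.0003, -0.2197] rows 2.5
[0.0, 0.0, 0.094, 0.0, 0.0, 0.0] rows 2.3
```

{"method": "move_arm", "body": {"moves": [[0.089,0.015,0.05,0,0,-0.22],[0.089,0.015,0.05,0,0,-0.22],[0.089,0.015,0.05,0,0,-0.22],[0.089,0.015,0.05,0,0,-0.22],[0.089,0.015,0.05,0,0,-0.22]]}}

```text
time_s: 2.75
tool_pos: [0.5581, 0.0544, 0.1195]
tool_rot: [0.751, 0.66, -0.001, -0.0]
wrist_force: [0.8, 0.5, 0.5]
finger_gap: 0.0854
```

```bash
python3 - <<'E'
from h import *
im,d=grab_frame('side'); cv2.imwrite('pics/s1.png',cv2.resize(im[150:300,200:380],None,fx=4,fy=4))
plan(pose([.559,.056,.026],82.8))
P=cloud('side',d);x,y,z=P[...,0],P[...,1],P[...,2]
m=(x>.5)&(x<.62)&(y>-.04)&(y<.15)&(z>.012)&(z<.055); print(cv2.minAreaRect(P[m][:,:2].astype(np.float32)))
E
```

```text
t 2.8 [0.5583 0.0536 0.1203] q [-0.02  0.27 -0.33  0.97 -0.    1.68]
[0.0025, 0.0005, 0.0943, -0.0006, 0.0006, -0.0049] rows 2.3
((0.5578711628913879, 0.05647159367799759), (0.15287627279758453, 0.047821346670389175), 82.67591094970703)
```

View pics/s1.png

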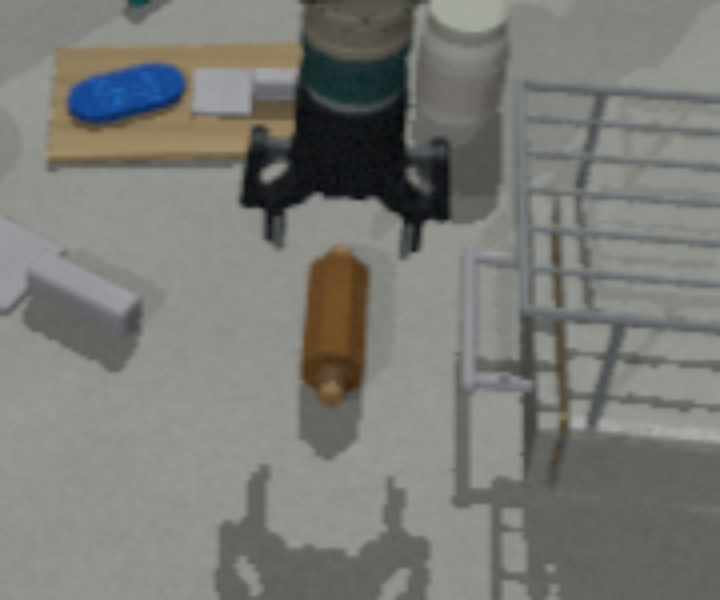

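The jaws, at columns 275 and 410, straddle the roller barrel at (335,320). I descend and close.

{"method": "move_arm", "body": {"moves": [[0.002,0,0.04,0,0,0],[0.002,0,0.07,0,0,0],[0.002,0,0.094,0,0,0],[0.002,0,0.094,0,0,0]]}}

```text
time_s: 3.13
tool_pos: [0.5543, 0.0542, 0.0227]
tool_rot: [0.753, 0.658, -0.003, -0.003]
wrist_force: [-0.8, 0.4, -0.2]
finger_gap: 0.0856
```

{"method": "move_arm", "body": {"moves": [[0,0,0,0,0,0],[0,0,0,0,0,0],[0,0,0,0,0,0],[0,0,0,0,0,0],[0,0,0,0,0,0],[0,0,0,0,0,0],[0,0,0,0,0,0]], "claw": -1, "squeeze": 40}}

```text
time_s: 3.72
tool_pos: [0.561, 0.0553, 0.029]
tool_rot: [0.752, 0.659, 0.001, 0.002]
wrist_force: [-0.2, -1.8, 7.6]
finger_gap: 0.0471
```

{"method": "move_arm", "body": {"moves": [[0,0,-0.03,0,0,0],[0,0,-0.06,0,0,0],[0,0,-0.1,0,0,0],[0,0,-0.12,0,0,0],[0,0,-0.12,0,0,0]]}}

```text
time_s: 4.13
tool_pos: [0.5635, 0.0557, 0.1532]
tool_rot: [0.752, 0.659, 0.005, 0.004]
wrist_force: [1.1, -0.0, -1.3]
finger_gap: 0.0476
```

```bash
python3 - <<'E'
from h import *
g=get_state();print(g['finger_gap'],g['wrist_force'])
plan(pose([.479,-.320,.16],-3.2),pose([.479,-.320,.034],-3.2))
E
```

```text
0.04757433084448365 [ 1.13719597 -0.0303668  -1.31975591]
t 4.13 [0.5635 0.0557 0.1532] q [-0.02  0.23 -0.29  1.03  0.    1.69]
[-0.3835, -0.0347, -0.0078, 0.009, -0.0106, 1.4958] rows 12.0
[0.0, 0.0, 0.126, 0.0, 0.0, 0.0] rows 3.0
```

{"method": "move_arm", "body": {"moves": [[-0.03,0,0,0,0,0.1],[-0.06,-0.005,0,0,0,0.2],[-0.09,-0.01,0,0,0,0.32],[-0.125,-0.01,0,0,0,0.44],[-0.16,-0.015,0,0,0,0.56],[-0.195,-0.02,0,0,0,0.68],[-0.23,-0.02,0,0,0,0.8],[-0.26,-0.025,0,0,0,0.9]]}}

```text
time_s: 4.8
tool_pos: [0.4995, -0.2008, 0.1459]
tool_rot: [0.965, 0.264, 0.0, 0.0]
wrist_force: [0.6, -0.4, -1.7]
finger_gap: 0.0472
```

```bash
python3 - <<'E'
from h import *
plan(pose([.479,-.320,.15],-3.2),pose([.479,-.320,.034],-3.2))
E
```

```text
t 4.8 [ 0.4995 -0.2008  0.1459] q [-0.5   0.2  -0.35  1.01 -0.    2.11]
[-0.0783, 0.0922, -0.004, 0.0006, -0.0003, 0.5895] rows 4.7
[0.0, 0.0, 0.116, 0.0, 0.0, 0.0] rows 2.8
```

{"method": "move_arm", "body": {"moves": [[-0.02,0.022,0,0,0,0.12],[-0.04,0.045,0,0,0,0.24],[-0.058,0.068,0,0,0,0.36],[-0.07,0.083,0,0,0,0.48],[-0.078,0.092,0,0,0,0.59],[-0.078,0.092,0,0,0,0.59],[-0.078,0.092,0,0,0,0.59]]}}

```text
time_s: 5.38
tool_pos: [0.4798, -0.3178, 0.1456]
tool_rot: [1.0, -0.024, -0.0, -0.001]
wrist_force: [0.3, 1.2, -1.4]
finger_gap: 0.0472
```

```bash
python3 - <<'E'
from h import *
im,d=grab_frame('top'); cv2.imwrite('pics/t2.png',cv2.resize(im[120:260,330:470],None,fx=4,fy=4))
plan(pose([.479,-.320,.034],-3.2))
P=cloud('top',d);x,y,z=P[...,0],P[...,1],P[...,2]
m=(x>.35)&(x<.6)&(y>-.42)&(y<-.22)&(z>.1)&(z<.17); print(cv2.minAreaRect(P[m][:,:2].astype(np.float32)))
E
```

```text
t 5.43 [ 0.4799 -0.317   0.1456] q [-0.7   0.27 -0.27  1.03  0.    2.49]
[-0.0006, 0.0032, 0.1116, -0.0015, 0.001, 0.0078] rows 2.7
((0.48042187094688416, -0.31122541427612305), (0.149147167801857, 0.054287128150463104), 6.402533531188965)
```

View pics/t2.png

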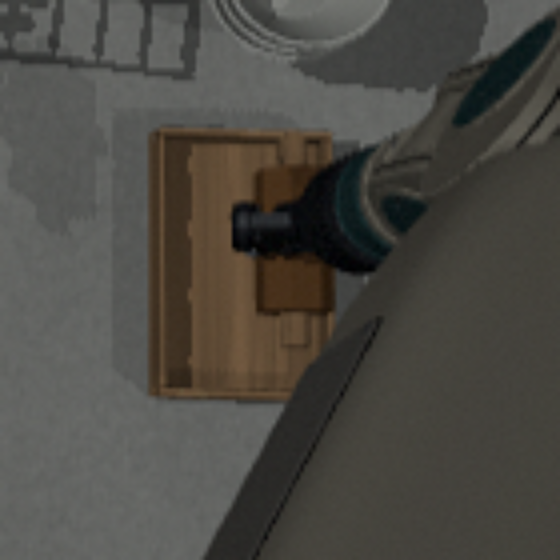

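The roller is held parallel to the tray, with its barrel at (295,240) in the crop; the offset is parallax. I lower and release it.

{"method": "move_arm", "body": {"moves": [[0,0.003,0.03,0,0,0],[0,0.003,0.06,0,0,0],[0,0.003,0.085,0,0,0],[0,0.003,0.1,0,0,0],[0,0.003,0.107,0,0,0],[0,0.003,0.111,0,0,0],[0,0.003,0.111,0,0,0]]}}

```text
time_s: 6.02
tool_pos: [0.4801, -0.3194, 0.0358]
tool_rot: [1.0, -0.024, -0.001, -0.001]
wrist_force: [-0.5, -1.3, -2.0]
finger_gap: 0.047
```

```bash
python3 - <<'E'
from h import *
plan(pose([.479,-.320,.034],-3.2)); print(get_state()['wrist_force'])
E
```

```text
t 6.02 [ 0.4801 -0.3194  0.0358] q [-0.7   0.39 -0.37  0.81  0.    2.49]
[-0.001, 0.0006, 0.0018, -0.0012, 0.0011, 0.0081] rows 0.1
[-0.52493535 -1.34412311 -1.97558203]
```

{"method": "move_arm", "body": {"moves": [[0,0,0.002,0,0,0],[0,0,0.003,0,0,0],[0,0,0.003,0,0,0]]}}

```text
time_s: 6.27
tool_pos: [0.4813, -0.3208, 0.0349]
tool_rot: [1.0, -0.024, 0.001, 0.0]
wrist_force: [-3.2, 4.0, 10.1]
finger_gap: 0.0473
```

{"method": "move_arm", "body": {"moves": [[0,0,0,0,0,0],[0,0,0,0,0,0],[0,0,0,0,0,0],[0,0,0,0,0,0],[0,0,0,0,0,0]], "claw": 0.5}}

```text
time_s: 6.68
tool_pos: [0.4804, -0.3209, 0.0323]
tool_rot: [1.0, -0.025, 0.0, 0.0]
wrist_force: [0.2, -0.2, -0.3]
finger_gap: 0.0639
```

{"method": "move_arm", "body": {"moves": [[0,0,-0.02,0,0,0],[0,0,-0.06,0,0,0],[0,0,-0.1,0,0,0],[0,0,-0.14,0,0,0],[0,0,-0.14,0,0,0]]}}

```text
time_s: 7.1
tool_pos: [0.4849, -0.3247, 0.1814]
tool_rot: [1.0, -0.025, 0.006, 0.005]
wrist_force: [1.7, -0.4, 0.7]
finger_gap: 0.0643
```

```bash
python3 - <<'E'
from h import *
im,d=grab_frame('side')
P=cloud('side',d);x,y,z=P[...,0],P[...,1],P[...,2]
m=(x>.38)&(x<.58)&(y>-.38)&(y<-.26)&(z>.015)&(z<.065);m&=(abs(y+.32)<.05)&(abs(x-.48)<.09)
print(cv2.minAreaRect(P[m][:,:2].astype(np.float32)),np.percentile(P[m][:,2],[50,95,99]))
b=np.array([.6552,.0331,.055]); T=35
H=pose(b,81.5,T); zc=H[1].apply([0,0,1])
plan(pose(b-.15*zc,81.5,T),H)
E
```

```text
((0.48119956254959106, -0.32031890749931335), (0.04960937052965164, 0.14870817959308624), 86.72402954101562) [0.04773913 0.05670876 0.05783559]
t 7.15 [ 0.4836 -0.3236  0.178 ] q [-0.7   0.24 -0.23  1.09  0.    2.49]
[0.0679, -0.3733, -0.0019, -0.4827, 0.4461, -1.4228] rows 12.5
[-0.0, 0.0, 0.15, 0.0, 0.0, 0.0] rows 3.6
```

{"method": "move_arm", "body": {"moves": [[0.068,-0.373,-0.002,-0.483,0.446,-1.423],[0.068,-0.373,-0.002,-0.483,0.446,-1.423],[0.068,-0.373,-0.002,-0.483,0.446,-1.423],[0.068,-0.373,-0.002,-0.483,0.446,-1.423],[0.068,-0.373,-0.002,-0.483,0.446,-1.423],[0.068,-0.373,-0.002,-0.483,0.446,-1.423],[0.068,-0.373,-0.002,-0.483,0.446,-1.423],[0.068,-0.373,-0.002,-0.483,0.446,-1.423]], "claw": -0.2}}

```text
time_s: 7.82
tool_pos: [0.5554, 0.0059, 0.1729]
tool_rot: [0.887, 0.416, 0.133, 0.151]
wrist_force: [0.3, -1.1, 0.2]
finger_gap: 0.0341
```

```bash
cat > hp.py <<'E'
from h import *
b=np.array([.6552,.0331,.055]); T=35
H=pose(b,81.5,T); zc=H[1].apply([0,0,1])
pre=pose(b-.13*zc,81.5,T)
plan(pre,H)
E
python3 hp.py
```

```text
t 7.82 [0.5554 0.0059 0.1729] q [-0.03  0.   -0.59  0.6  -0.15  2.2 ]
[0.0446, -0.0095, 0.0138, -0.1855, 0.1576, -0.5115] rows 4.5
[-0.0, -0.0, 0.13, 0.0, 0.0, 0.0] rows 3.1
```

{"method": "move_arm", "body": {"moves": [[0.035,-0.007,0,-0.185,0.158,-0.511],[0.035,-0.007,0,-0.185,0.158,-0.511],[0.035,-0.007,0,-0.185,0.158,-0.511],[0.035,-0.007,0,-0.185,0.158,-0.511],[0.035,-0.007,0,-0.185,0.158,-0.511],[0.035,-0.007,0,-0.185,0.158,-0.511],[0.035,-0.007,0,-0.185,0.158,-0.511]]}}

```text
time_s: 8.4
tool_pos: [0.572, 0.0349, 0.1736]
tool_rot: [0.726, 0.62, 0.195, 0.226]
wrist_force: [0.7, 0.0, 0.5]
finger_gap: 0.034
```

```bash
python3 hp.py; python3 - <<'E'
from h import *
im,d=grab_frame('side'); cv2.imwrite('pics/s3.png',cv2.resize(im[150:300,240:420],None,fx=4,fy=4))
E
```

```text
t 8.4 [0.572  0.0349 0.1736] q [-0.01 -0.06 -0.73  0.29 -0.08  1.69]
[0.0106, -0.0004, 0.0145, -0.0039, 0.0024, -0.0079] rows 0.4
[-0.0, -0.0, 0.13, 0.0, 0.0, 0.0] rows 3.1
```

View pics/s3.png

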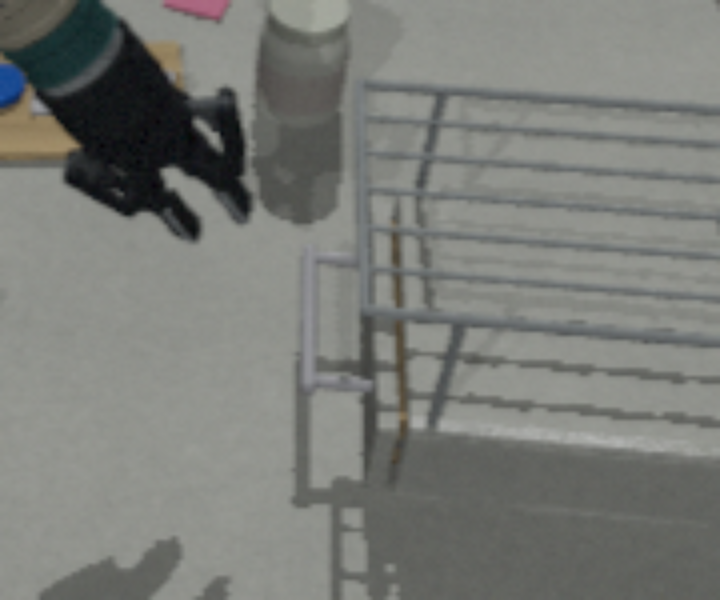

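The gripper is tilted, its tips at (180,235) and (240,215), in line with the bar at (310,320) and clear of the rail. I go in.

{"method": "move_arm", "body": {"moves": [[0.01,0,0.03,0,0,0],[0.01,0,0.065,0,0,0],[0.01,0,0.1,0,0,0],[0.01,0,0.125,0,0,0],[0.01,0,0.14,0,0,0],[0.01,0,0.14,0,0,0]]}}

```text
time_s: 8.95
tool_pos: [0.6547, 0.0325, 0.0572]
tool_rot: [0.726, 0.62, 0.195, 0.226]
wrist_force: [-0.9, 0.1, -0.0]
finger_gap: 0.0342
```

{"method": "move_arm", "body": {"moves": [[0,0,0,0,0,0],[0,0,0,0,0,0],[0,0,0,0,0,0],[0,0,0,0,0,0],[0,0,0,0,0,0],[0,0,0,0,0,0]], "claw": -1, "squeeze": 30}}

```text
time_s: 9.45
tool_pos: [0.6529, 0.0331, 0.0603]
tool_rot: [0.725, 0.621, 0.196, 0.227]
wrist_force: [-0.4, -0.0, -4.4]
finger_gap: 0.0104
```

```bash
python3 hp.py; python3 - <<'E'
from h import *
g=get_state();print(g['finger_gap'],g['wrist_force'])
u=np.array([np.cos(np.radians(8.5)),-np.sin(np.radians(8.5)),0])
s=g['tool_pos'];R=Ro.from_quat(g['tool_rot']);print('pull dir tool',R.inv().apply(-u).round(3))
E
```

```text
t 9.45 [0.6529 0.0331 0.0603] q [-0.02  0.27 -0.69  0.01 -0.08  1.69]
[0.0002, -0.0015, -0.1244, -0.0024, 0.0013, -0.0059] rows 3.0
[-0.0, -0.0, 0.13, 0.0, 0.0, 0.0] rows 3.1
0.010446428018484884 [-0.36431088 -0.01558007 -4.39831689]
pull dir tool [-0.006 -0.821 -0.572]
```

{"method": "move_arm", "body": {"moves": [[0,-0.01,-0.007,0,0,0],[0,-0.03,-0.021,0,0,0],[0,-0.055,-0.038,0,0,0],[-0.001,-0.082,-0.057,0,0,0],[-0.001,-0.11,-0.077,0,0,0],[-0.001,-0.135,-0.094,0,0,0],[-0.001,-0.152,-0.106,0,0,0],[-0.001,-0.16,-0.1115,0,0,0]]}}

```text
time_s: 10.12
tool_pos: [0.4587, 0.0616, 0.0603]
tool_rot: [0.725, 0.62, 0.196, 0.228]
wrist_force: [1.9, -2.6, -8.3]
finger_gap: 0.0106
```

{"method": "move_arm", "body": {"moves": [[0,0,0,0,0,0],[0,0,0,0,0,0],[0,0,0,0,0,0],[0,0,0,0,0,0]], "claw": -0.2}}

```text
time_s: 10.45
tool_pos: [0.4646, 0.0619, 0.0622]
tool_rot: [0.724, 0.62, 0.198, 0.229]
wrist_force: [-0.4, 0.2, 0.0]
finger_gap: 0.0343
```

{"method": "move_arm", "body": {"moves": [[0,0,-0.03,0,0,0],[0,0,-0.07,0,0,0],[0,0,-0.11,0,0,0],[0,0,-0.15,0,0,0],[0,0,-0.15,0,0,0]]}}

```text
time_s: 10.87
tool_pos: [0.3791, 0.0758, 0.1935]
tool_rot: [0.723, 0.618, 0.204, 0.232]
wrist_force: [1.1, -0.3, 0.6]
finger_gap: 0.0342
```

```bash
python3 - <<'E'
from h import *
im,d=grab_frame('top'); np.savez('t4.npz',im=im,d=d); cv2.imwrite('pics/t4.png',cv2.resize(im[60:300,130:450],None,fx=2.4,fy=2.4))
im2,d2=grab_frame('side')
u=np.array([.989,-.148]); e=np.array([.148,.989])
for c,D in(('top',d),('side',d2)):
    q=cloud(c,D); q=q[(q[...,2]>.052)&(q[...,2]<.068)]; r=q[:,:2]-[.661,.0323]; a=r@u;bb=r@e
    m=(abs(bb)<.05)&(a>-.26)&(a<.1); print(c,np.histogram(a[m],bins=np.arange(-.26,.1,.01))[0])
plan(pose([.526,.337,.15],175.3),pose([.526,.337,.028],175.3))
E
```

```text
top [ 0  0  0  0  0 84 43  0  0  0 27  0  0  0  0  0  0  0  0  0  0  0  0  0
  0  0  0  0  0  0  0  0  0  0  0]
side [ 0  0  0  0  0 65 33  0  0  0  0  8  0  0  0  0  0  0  0  0  0  0  0  0
  0  0  0  0  0  0  0  0  0  0  0]
t 10.97 [0.3789 0.0754 0.1878] q [ 0.15 -0.5  -0.99  0.48 -0.17  1.82]
[0.2808, 0.0629, 0.0932, 0.4765, 0.5033, -1.5861] rows 13.9
[0.0, 0.0, 0.122, 0.0, 0.0, 0.0] rows 2.9
```

View pics/t4.png

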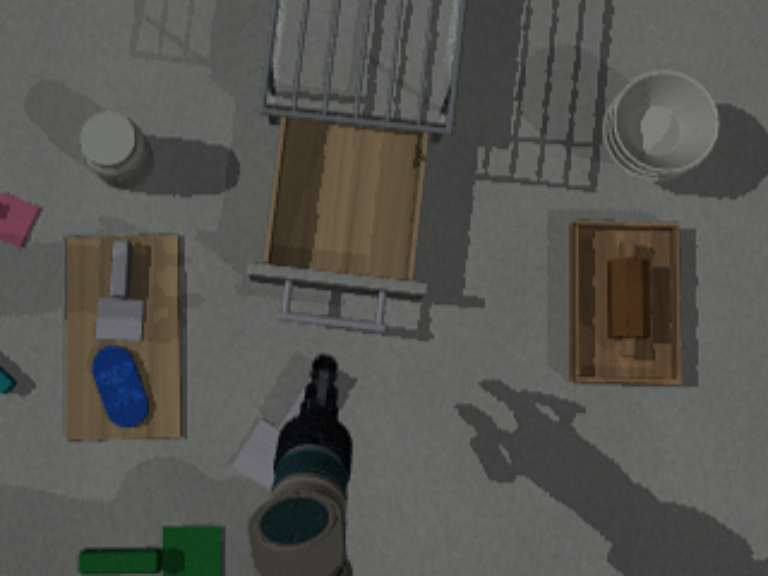

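The drawer is open about 0.20 m, with the bar at crop (335,322). The roller is centred in the tray at (630,300), and the small scraper is undisturbed at (120,290). Now the scraper.

{"method": "move_arm", "body": {"moves": [[0.27,0.06,0.093,0.476,0.503,-1.586],[0.27,0.06,0.093,0.476,0.503,-1.586],[0.27,0.06,0.093,0.476,0.503,-1.586],[0.27,0.06,0.093,0.476,0.503,-1.586],[0.27,0.06,0.093,0.476,0.503,-1.586],[0.27,0.06,0.093,0.476,0.503,-1.586],[0.27,0.06,0.093,0.476,0.503,-1.586],[0.27,0.06,0.093,0.476,0.503,-1.586]], "claw": 0.4}}

```text
time_s: 11.63
tool_pos: [0.5235, 0.3311, 0.1373]
tool_rot: [0.362, 0.922, 0.091, 0.102]
wrist_force: [1.2, 0.5, 0.7]
finger_gap: 0.0597
```

```bash
cat > sp.py <<'E'
from h import *
plan(pose([.5205,.3373,.13],175.3),pose([.5205,.3373,.033],175.3))
E
python3 sp.py
```

```text
t 11.63 [0.5235 0.3311 0.1373] q [ 0.47  0.2  -0.42  0.69 -0.03  1.22]
[0.0073, 0.0008, 0.0069, 0.1951, 0.2004, -0.6626] rows 5.8
[0.0, 0.0, 0.097, 0.0, 0.0, 0.0] rows 2.3
```

{"method": "move_arm", "body": {"moves": [[0.007,0.001,0.007,0.195,0.2,-0.663],[0.007,0.001,0.007,0.195,0.2,-0.663],[0.007,0.001,0.007,0.195,0.2,-0.663],[0.007,0.001,0.007,0.195,0.2,-0.663],[0.007,0.001,0.007,0.195,0.2,-0.663],[0.007,0.001,0.007,0.195,0.2,-0.663],[0.007,0.001,0.007,0.195,0.2,-0.663],[0.007,0.001,0.007,0.195,0.2,-0.663]]}}

```text
time_s: 12.3
tool_pos: [0.5171, 0.3319, 0.1311]
tool_rot: [0.047, 0.999, -0.001, 0.0]
wrist_force: [-0.4, 0.2, 0.5]
finger_gap: 0.0597
```

```bash
python3 sp.py; python3 - <<'E'
from h import *
im,d=grab_frame('side'); cv2.imwrite('pics/s5.png',cv2.resize(im[110:230,190:340],None,fx=4,fy=4))
E
```

```text
t 12.3 [0.5171 0.3319 0.1311] q [ 0.47  0.34 -0.2   1.03 -0.    0.56]
[-0.0029, 0.0057, 0.0011, -0.0016, 0.0006, -0.0111] rows 0.2
[0.0, 0.0, 0.097, 0.0, 0.0, 0.0] rows 2.3
```

View pics/s5.png

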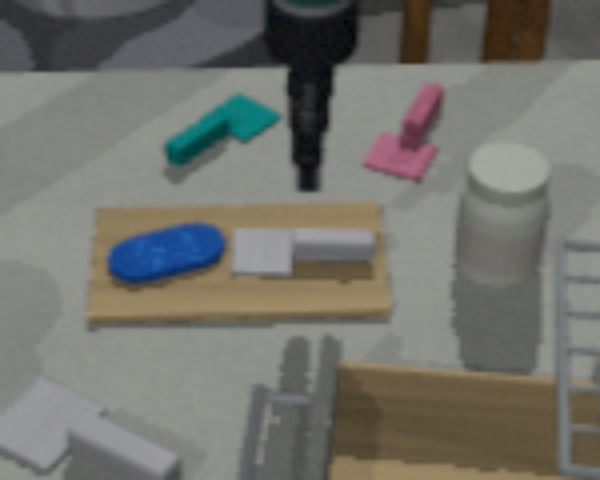

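The finger plane at column 310 lies just inside the handle (295 to 375), and the rib at (165,250) is clear. I shift 5 mm towards the handle and descend.

{"method": "move_arm", "body": {"moves": [[-0.005,0.006,0.03,0,0,-0.01],[-0.005,0.006,0.06,0,0,-0.01],[-0.005,0.006,0.085,0,0,-0.01],[-0.005,0.006,0.097,0,0,-0.01],[-0.005,0.006,0.097,0,0,-0.01]]}}

```text
time_s: 12.77
tool_pos: [0.519, 0.3357, 0.0335]
tool_rot: [0.041, 0.999, -0.002, -0.002]
wrist_force: [-0.5, -0.1, 0.9]
finger_gap: 0.0602
```

{"method": "move_arm", "body": {"moves": [[0,0,0,0,0,0],[0,0,0,0,0,0],[0,0,0,0,0,0],[0,0,0,0,0,0],[0,0,0,0,0,0],[0,0,0,0,0,0],[0,0,0,0,0,0]], "claw": -1, "squeeze": 40}}

```text
time_s: 13.35
tool_pos: [0.5242, 0.3385, 0.0399]
tool_rot: [0.04, 0.999, 0.001, 0.004]
wrist_force: [-0.2, 0.0, 6.8]
finger_gap: 0.0205
```

{"method": "move_arm", "body": {"moves": [[0,0,-0.02,0,0,0],[0,0,-0.05,0,0,0],[0,0,-0.09,0,0,0],[0,0,-0.12,0,0,0],[0,0,-0.12,0,0,0]]}}

```text
time_s: 13.77
tool_pos: [0.5264, 0.34, 0.1658]
tool_rot: [0.04, 0.999, 0.003, 0.008]
wrist_force: [1.5, 0.6, -0.6]
finger_gap: 0.0211
```

```bash
cat > dp.py <<'E'
from h import *
g=get_state();print(g['finger_gap'],g['wrist_force'])
O=np.array([.661,.0323]);u=np.array([.989,-.148])
p=O-.055*u
plan(pose([*p,.15],171.5),pose([*p,.044],171.5))
E
python3 dp.py
```

```text
0.02107616045015983 [ 1.52817526  0.64944697 -0.64843959]
t 13.77 [0.5264 0.34   0.1658] q [ 0.47  0.32 -0.15  1.08 -0.    0.55]
[-0.1037, -0.2923, 0.0152, 0.0078, 0.015, 0.0682] rows 7.4
[0.0, 0.0, 0.106, 0.0, 0.0, 0.0] rows 2.5
```

{"method": "move_arm", "body": {"moves": [[-0.01,-0.028,0.001,0.001,0.002,0.01],[-0.022,-0.062,0.003,0.002,0.004,0.02],[-0.036,-0.1,0.005,0.003,0.006,0.03],[-0.05,-0.14,0.007,0.004,0.008,0.04],[-0.064,-0.18,0.009,0.005,0.01,0.05],[-0.078,-0.22,0.011,0.006,0.012,0.06],[-0.092,-0.258,0.012,0.007,0.014,0.065],[-0.104,-0.292,0.013,0.008,0.015,0.068]]}}

```text
time_s: 14.43
tool_pos: [0.6022, 0.0358, 0.1444]
tool_rot: [0.075, 0.997, -0.004, -0.006]
wrist_force: [0.5, 0.8, -1.3]
finger_gap: 0.0209
```

{"method": "move_arm", "body": {"moves": [[0,0,0,0,0,0],[0,0,0,0,0,0]]}}

```text
time_s: 14.6
tool_pos: [0.6025, 0.0362, 0.1444]
tool_rot: [0.076, 0.997, -0.004, -0.006]
wrist_force: [-0.0, 1.3, -1.0]
finger_gap: 0.021
```

```bash
python3 dp.py; python3 - <<'E'
from h import *
im,d=grab_frame('side'); a=cv2.resize(im[150:290,230:410],None,fx=3,fy=3)
im2,_=grab_frame('top'); b=cv2.resize(im2[70:210,190:290],None,fx=2.5,fy=3)
cv2.imwrite('pics/s6.png',np.hstack([a,b]))
E
```

```text
0.02095586338138155 [-0.01294652  1.31147924 -1.02964467]
t 14.6 [0.6025 0.0362 0.1444] q [-0.04  0.32 -0.2   1.06 -0.01  0.11]
[-0.0034, 0.0048, -0.0056, -0.0079, -0.0118, -0.0038] rows 0.2
[0.0, 0.0, 0.106, 0.0, 0.0, 0.0] rows 2.5
```

View pics/s6.png

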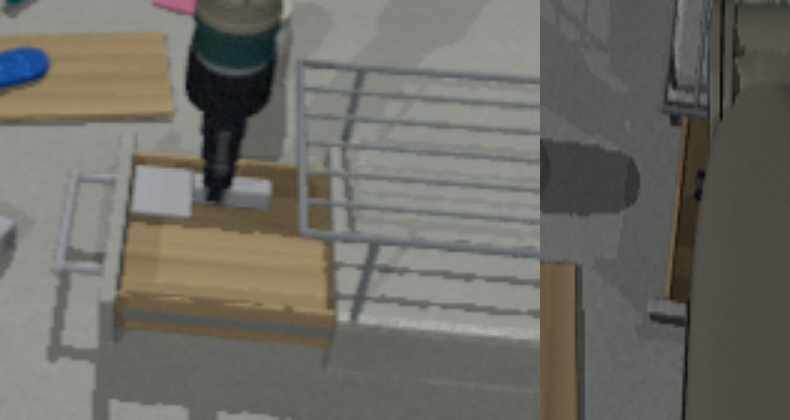

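The scraper hangs level over the drawer, its blade at (162,190) and 10 mm inside the front panel, and the wrist clears the rail. I lower it.

{"method": "move_arm", "body": {"moves": [[-0.007,0.004,0.02,-0.008,-0.012,0],[-0.007,0.004,0.045,-0.008,-0.012,0],[-0.007,0.004,0.07,-0.008,-0.012,0],[-0.007,0.004,0.08,-0.008,-0.012,0],[-0.007,0.004,0.088,-0.008,-0.012,0],[-0.007,0.004,0.088,-0.008,-0.012,0]]}}

```text
time_s: 15.2
tool_pos: [0.6072, 0.0417, 0.0553]
tool_rot: [0.073, 0.997, -0.0, -0.001]
wrist_force: [-1.2, 0.5, -1.2]
finger_gap: 0.0207
```

```bash
python3 dp.py; python3 - <<'E'
from h import *
im,d=grab_frame('side'); P=cloud('side',d);x,y,z=P[...,0],P[...,1],P[...,2]
hsv=cv2.cvtColor(im,cv2.COLOR_BGR2HSV)
u=np.array([.989,-.148]); e=np.array([.148,.989]);r=P[...,:2]-[.661,.0323];a=r@u;b=r@e
m=(a>-.148)&(a<.0)&(abs(b)<.08)&(z>.02)&(z<.09)&(hsv[...,1]<60)&(hsv[...,2]>90)
print(m.sum(),np.percentile(a[m],[1,50,99]),np.percentile(b[m],[1,50,99])); k=m&(a<-.09);print('blade z',np.percentile(z[k],[5,25,50,75,95]))
k=m&(a>-.03);print('handle top z',np.percentile(z[k],[5,50,75,95]))
E
```

```text
0.020703995108447067 [-1.2380127   0.47819126 -1.20255277]
t 15.2 [0.6072 0.0417 0.0553] q [-0.04  0.41 -0.28  0.88 -0.    0.11]
[0.0006, -0.0014, -0.0947, -0.0005, -0.0025, 0.0018] rows 2.3
[0.0, 0.0, 0.106, 0.0, 0.0, 0.0] rows 2.5
508 [-0.14758271 -0.09626027 -0.00380904] [-0.07015577 -0.00394629  0.06406883]
blade z [0.02684221 0.02919967 0.0307603  0.03270594 0.0803774 ]
handle top z [0.03001277 0.04701025 0.04915301 0.05115598]
```

{"method": "move_arm", "body": {"moves": [[0,0,0.003,0,0,0],[0,0,0.006,0,0,0],[0,0,0.006,0,0,0]]}}

```text
time_s: 15.5
tool_pos: [0.6095, 0.0406, 0.0516]
tool_rot: [0.074, 0.997, -0.0, 0.001]
wrist_force: [0.5, 0.2, -1.2]
finger_gap: 0.0209
```

{"method": "move_arm", "body": {"moves": [[0,0,0.002,0,0,0],[0,0,0.003,0,0,0],[0,0,0.003,0,0,0]]}}

```text
time_s: 15.75
tool_pos: [0.6097, 0.0405, 0.0489]
tool_rot: [0.074, 0.997, -0.0, 0.001]
wrist_force: [-1.1, 0.0, 3.2]
finger_gap: 0.0208
```

{"method": "move_arm", "body": {"moves": [[0,0,0,0,0,0],[0,0,0,0,0,0],[0,0,0,0,0,0],[0,0,0,0,0,0],[0,0,0,0,0,0]], "claw": 0}}

```text
time_s: 16.17
tool_pos: [0.6087, 0.0406, 0.0478]
tool_rot: [0.074, 0.997, -0.0, 0.0]
wrist_force: [-0.1, -1.1, 0.3]
finger_gap: 0.0428
```

{"method": "move_arm", "body": {"moves": [[0.005,0,-0.02,0,0,0],[0.02,0,-0.05,0,0,0],[0.04,0,-0.08,0,0,0],[0.07,0,-0.11,0,0,0],[0.1,0,-0.13,0,0,0],[0.13,0,-0.14,0,0,0],[0.17,0,-0.15,0,0,0],[0.2,0,-0.15,0,0,0]]}}

```text
time_s: 16.83
tool_pos: [0.4096, 0.0705, 0.1997]
tool_rot: [0.074, 0.997, 0.0, 0.002]
wrist_force: [-0.8, 0.3, -0.6]
finger_gap: 0.0428
```

```bash
cat > hp2.py <<'E'
from h import *
u=np.array([.989,-.148,0])
b=np.array([.661,.0323,.057])-.2015*u; T=35
H=pose(b,81.5,T); zc=H[1].apply([0,0,1])
plan(pose(b-.13*zc,81.5,T),H)
E
python3 hp2.py
python3 - <<'E'
from h import *
im,d=grab_frame('side'); np.savez('s7.npz',im=im,d=d);cv2.imwrite('pics/s7.png',cv2.resize(im[150:290,230:410],None,fx=4,fy=4))
P=cloud('side',d);x,y,z=P[...,0],P[...,1],P[...,2]
u=np.array([.989,-.148]); e=np.array([.148,.989]);r=P[...,:2]-[.661,.0323];a=r@u;b=r@e
hsv=cv2.cvtColor(im,cv2.COLOR_BGR2HSV)
m=(a>-.14)&(a<.005)&(abs(b)<.06)&(z>.019)&(z<.09)&(hsv[...,1]<60)&(hsv[...,2]>90)
print('scr a,b',np.percentile(a[m],[1,99]),np.percentile(b[m],[1,99]),np.percentile(z[m],[5,50,95]))
m=(z>.052)&(z<.068)&(abs(b)<.05)&(a<-.18)&(a>-.24); print('bar',np.median(a[m]))
E
```

```text
t 16.83 [0.4096 0.0705 0.1997] q [ 0.01 -0.07 -0.52  1.11 -0.    0.16]
[0.022, -0.0006, 0.0361, -0.4752, -0.476, 1.5181] rows 13.3
[-0.0, -0.0, 0.13, 0.0, 0.0, 0.0] rows 3.1
scr a,b [-0.12797753 -0.00154354] [-0.02998164  0.03035593] [0.0207865  0.02480194 0.04445699]
bar -0.2016335694637196
```

View pics/s7.png

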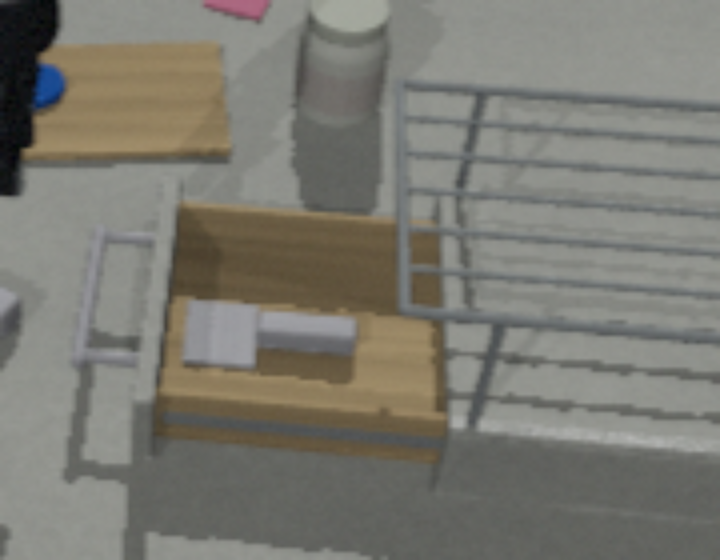

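The scraper lies flat in the middle of the drawer at (270,333), with its z and extents as expected. Next I go back to the handle.

{"method": "move_arm", "body": {"moves": [[0.03,0,0,-0.475,-0.476,1.518],[0.03,0,0,-0.475,-0.476,1.518],[0.03,0,0,-0.475,-0.476,1.518],[0.03,0,0,-0.475,-0.476,1.518],[0.03,0,0,-0.475,-0.476,1.518],[0.03,0,0,-0.475,-0.476,1.518],[0.03,0,0,-0.475,-0.476,1.518],[0.03,0,0,-0.475,-0.476,1.518]], "claw": -0.2}}

```text
time_s: 17.55
tool_pos: [0.3811, 0.0743, 0.1977]
tool_rot: [0.505, 0.841, 0.128, 0.148]
wrist_force: [0.3, -0.9, 1.0]
finger_gap: 0.034
```

```bash
python3 hp2.py
```

```text
t 17.55 [0.3811 0.0743 0.1977] q [-0.03 -0.4  -0.83  0.75  0.08  1.07]
[0.0, -0.0074, 0.0341, -0.1901, -0.1877, 0.5974] rows 5.2
[-0.0, -0.0, 0.13, 0.0, 0.0, 0.0] rows 3.1
```

{"method": "move_arm", "body": {"moves": [[0,-0.007,0.01,-0.19,-0.188,0.597],[0,-0.007,0.01,-0.19,-0.188,0.597],[0,-0.007,0.01,-0.19,-0.188,0.597],[0,-0.007,0.01,-0.19,-0.188,0.597],[0,-0.007,0.01,-0.19,-0.188,0.597],[0,-0.007,0.01,-0.19,-0.188,0.597],[0,-0.007,0.01,-0.19,-0.188,0.597],[0,-0.007,0.01,-0.19,-0.188,0.597]]}}

```text
time_s: 18.22
tool_pos: [0.3791, 0.0723, 0.1858]
tool_rot: [0.72, 0.626, 0.195, 0.227]
wrist_force: [0.4, 0.6, 0.7]
finger_gap: 0.0339
```

```bash
python3 hp2.py
```

```text
t 18.22 [0.3791 0.0723 0.1858] q [ 0.13 -0.5  -0.99  0.49 -0.16  1.79]
[0.0022, -0.0056, 0.0232, -0.0021, -0.0023, 0.0085] rows 0.6
[-0.0, -0.0, 0.13, 0.0, 0.0, 0.0] rows 3.1
```

{"method": "move_arm", "body": {"moves": [[0.002,-0.006,0.02,0,0,0],[0.002,-0.006,0.05,0,0,0],[0.002,-0.006,0.09,0,0,0],[0.002,-0.006,0.125,0,0,0],[0.002,-0.006,0.145,0,0,0],[0.002,-0.006,0.153,0,0,0],[0.002,-0.006,0.153,0,0,0]]}}

```text
time_s: 18.8
tool_pos: [0.4618, 0.0612, 0.0549]
tool_rot: [0.721, 0.626, 0.194, 0.226]
wrist_force: [-0.2, 0.3, 0.6]
finger_gap: 0.0343
```

{"method": "move_arm", "body": {"moves": [[0,0,0,0,0,0],[0,0,0,0,0,0],[0,0,0,0,0,0],[0,0,0,0,0,0],[0,0,0,0,0,0]], "claw": -1, "squeeze": 30}}

```text
time_s: 19.22
tool_pos: [0.4602, 0.0619, 0.0569]
tool_rot: [0.72, 0.626, 0.195, 0.227]
wrist_force: [-2.2, -0.7, -3.4]
finger_gap: 0.0105
```

```bash
python3 - <<'E'
from h import *
g=get_state();print(g['finger_gap'],g['wrist_force'],g['tool_pos'])
u=np.array([.989,-.148,0]);R=Ro.from_quat(g['tool_rot'])
a=(g['tool_pos']-[.661,.0323,.055])@u;print('a',a,'push dir',R.inv().apply(u).round(3),(R.inv().apply(u)*-a).round(4))
E
```

```text
0.010456578284653803 [-2.2286194  -0.65035871 -3.42106552] [0.46016003 0.0619234  0.05685423]
a -0.20301499194472342 push dir [-0.007  0.821  0.571] [-0.0014  0.1666  0.116 ]
```

{"method": "move_arm", "body": {"moves": [[0,0.006,0.004,0,0,0],[0,0.016,0.011,0,0,0],[0,0.03,0.021,0,0,0],[0,0.045,0.031,0,0,0],[0,0.06,0.042,0,0,0],[-0.001,0.075,0.052,0,0,0],[-0.001,0.09,0.063,0,0,0],[-0.001,0.103,0.072,0,0,0]]}}

```text
time_s: 19.88
tool_pos: [0.587, 0.0433, 0.0569]
tool_rot: [0.72, 0.626, 0.196, 0.227]
wrist_force: [-3.0, 0.9, -0.8]
finger_gap: 0.0108
```

{"method": "move_arm", "body": {"moves": [[0,0.012,0.008,0,0,0],[0,0.024,0.017,0,0,0],[0,0.035,0.024,0,0,0],[0,0.045,0.031,0,0,0],[-0.001,0.053,0.037,0,0,0],[-0.001,0.058,0.04,0,0,0],[-0.001,0.061,0.0425,0,0,0],[-0.001,0.061,0.0425,0,0,0]]}}

```text
time_s: 20.55
tool_pos: [0.6595, 0.0327, 0.0569]
tool_rot: [0.72, 0.626, 0.196, 0.227]
wrist_force: [2.1, 4.6, -6.3]
finger_gap: 0.0107
```

```bash
python3 - <<'E'
from h import *
g=get_state();print(g['finger_gap'],g['wrist_force'],g['tool_pos'])
u=np.array([.989,-.148,0]); print('a',(g['tool_pos']-[.661,.0323,.055])@u)
im,d=grab_frame('side');P=cloud('side',d)
r=P[...,:2]-[.661,.0323];a=r@u[:2];b=r@np.array([.148,.989]);z=P[...,2]
m=(z>.05)&(z<.068)&(abs(b)<.065)&(abs(b)>.03)&(abs(a)<.03); print('bar',np.median(a[m]),m.sum())
E
```

```text
0.010712861165814713 [ 2.12187492  4.60314531 -6.27691905] [0.65946962 0.03271308 0.05692871]
a -0.001574680276418152
bar 0.0035289887439577125 98
```

{"method": "move_arm", "body": {"moves": [[0,0.003,0.002,0,0,0],[0,0.003,0.002,0,0,0],[0,0.003,0.002,0,0,0]]}}

```text
time_s: 20.85
tool_pos: [0.6599, 0.0325, 0.0564]
tool_rot: [0.72, 0.626, 0.195, 0.226]
wrist_force: [-12.3, 5.8, 8.0]
finger_gap: 0.0112
```

{"method": "move_arm", "body": {"moves": [[0,0.003,0.002,0,0,0],[0,0.003,0.002,0,0,0],[0,0.003,0.002,0,0,0]]}}

```text
time_s: 21.1
tool_pos: [0.6608, 0.0322, 0.0551]
tool_rot: [0.721, 0.627, 0.193, 0.224]
wrist_force: [-21.6, 6.6, 13.2]
finger_gap: 0.0107
```

{"method": "move_arm", "body": {"moves": [[0,-0.004,-0.003,0,0,0],[0,-0.004,-0.003,0,0,0],[0,-0.004,-0.003,0,0,0],[0,-0.004,-0.003,0,0,0],[0,-0.004,-0.003,0,0,0]], "claw": -0.2}}

```text
time_s: 21.52
tool_pos: [0.6628, 0.0309, 0.0584]
tool_rot: [0.72, 0.625, 0.196, 0.228]
wrist_force: [1.0, 0.1, 0.2]
finger_gap: 0.0342
```

{"method": "move_arm", "body": {"moves": [[0,0,-0.02,0,0,0],[0,0,-0.05,0,0,0],[0,0,-0.09,0,0,0],[0,0,-0.13,0,0,0],[0,0,-0.17,0,0,0],[0,0,-0.2,0,0,0],[0,0,-0.2,0,0,0],[0,0,-0.2,0,0,0]]}}

```text
time_s: 22.18
tool_pos: [0.5494, 0.048, 0.2248]
tool_rot: [0.72, 0.625, 0.198, 0.229]
wrist_force: [-0.1, -0.2, -0.8]
finger_gap: 0.0342
```

```bash
python3 - <<'E'
from h import *
print(get_state()['tool_pos'],get_state()['wrist_force'])
u=np.array([.989,-.148])
for c in('top','side'):
    im,d=grab_frame(c);P=cloud(c,d)
    if c=='top': cv2.imwrite('pics/t8.png',cv2.resize(im[0:300,130:450],None,fx=1.9,fy=1.9))
    r=P[...,:2]-[.661,.0323];a=r@u;b=r@np.array([.148,.989]);z=P[...,2]
    m=(z>.05)&(z<.068)&(abs(b)<.055)&(abs(a)<.03); print(c,'bar',np.median(a[m]),m.sum())
E
```

```text
[0.54944727 0.04800349 0.22479118] [-0.12214441 -0.23337996 -0.79600041]
top bar -0.00031613916853565484 140
side bar -0.0004939949044192554 117
```

View pics/t8.png

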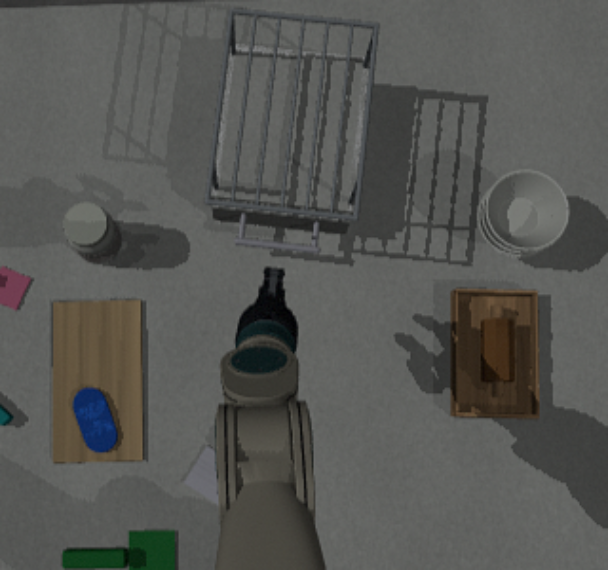

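The drawer is shut (bar at the shut position within 1 mm) and the roller is in the tray at (497,350). The bystanders are in place and the arm is clear. I hand the job in.

```bash
python3 -c "
from station import *
print(sign_off())"
```

```text
the job is handed in; nothing more can be done
None
```

The job is done and handed in at about 22 s of robot time. I set the roller down in the tray, opened the drawer about 0.20 m, laid the small grey scraper flat inside it, and pushed the drawer shut.

Last checks:
- **Roller:** its centre was within about 2 mm of the tray's centre when I set it down, and it still lay in the tray in the last picture.
- **Scraper:** it lay flat on the drawer floor, about 37 mm behind the reference point inside the drawer. I measured this before closing; it cannot be seen with the drawer shut.
- **Drawer:** both cameras put the handle bar within 1 mm of my estimate of the shut position, which I worked out from the rack. The push ended against the stop at about 22 N along x.
- **Bystanders and arm:** the rib, bowls and jar look unmoved by eye (I did not measure them), and the arm is clear of everything.

No check failed. One camera reading taken with the gripper still over the bar was about 5 mm off the arm's own. The readings after the gripper backed away agreed with the drawer being shut.

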